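# Load the brushing cabinet, shut its guard and start it with the press-and-turn selector

### The arm

A 6-joint arm with a two-finger parallel gripper is mounted at the origin on the work surface. World frame = base frame: x ahead of the robot, y to its left, z up, the work surface at z = 0. Lengths are in m, angles in rad, forces in N, time in s.
With the tool pointing down it reaches from about 0.4 to 0.825 m from the base axis. Payload 7 kg.
Tool frame: the origin (TCP) lies on the centre line of the jaws, within the pads' length; the fingertips stand 22 mm ahead of it and the grasp point (between the pads) lies 3 mm ahead of it; z points along the fingers, y is the line along which they close (so a half turn about z gives the same grasp; the last joint's range is limited). The gripper opens to 88 mm and grips with 3 to 60 N. Pads are 19 mm wide; open, the fingers measure 130 mm over their backs; the gripper's body (78 mm by 193 mm) begins 47 mm behind the grasp point.
Start: joints at [1.513, 0.359, 0.012, 0, -1.224, -0.288], TCP at [0.229, 0.635, 0.249] pointing down, gripper open.
Joint ranges: [-3.07, 3.07], [-1.43, 2.12], [-1.02, 1.25], [-3.03, 1.67], [-3.05, -0], [-3.03, 3.03]. Speed limits (rad/s): [2.39, 2.39, 3.01, 3.14, 3.14, 3.14].

### API

Orientations are given as [roll, pitch, yaw] about the fixed x, y, z axes, in that order (R = Rz(yaw) Ry(pitch) Rx(roll)).
In Python, from station import arm gives the robot as it stands.
- The arm moves only by the tool arm_command, never from a script. Its argument "series" is one flat list of numbers, 7 for each row, row after row: the turn, a rotation vector about the tool's x, y, z each as a share of 90 degrees, from -1 to 1, then the shift along the tool's x, y, z each as a share of 0.1 m, from -1 to 1, then the opening, from 0 (shut) to 1 (fully open). A call has 1 to 8 rows; each row is the pose to reach, as a shift and turn from the pose commanded when the call began, along the tool's axes at that moment; what a row does not reach only later rows make up. A row lasts 1/8 s, in which the tool goes at most 62.5 mm and 10.7 degrees, less where a joint would pass 70% of its speed; a pose out of reach is approached as far as the arm can. A call with a number of a shift or a turn outside -1 to 1 is refused whole. A call with a gripper value outside its range is refused whole. The fingers move at their own pace and stop on an object; "force" is the grip in N (left out, the last holds). Time passes only in rows, so rows that repeat a pose let the fingers close. It gives the time, the measured TCP pose, the force, the opening and the grip force at its end, in the units of the state.
- arm.get_state(): the state, without advancing time (a new reading comes with each control period).
- arm.grab_frame(name): name is "scene" or "top" or "wrist"; returns the picture (400x640x3 uint8, blue, green, red); there is no depth.
- arm.camera_model(name): a dict with "fovy" (degrees; the focal length in pixels is half the picture's height over the tangent of half this angle, whatever the lens; pixels are square), "cx", "cy" (the principal point, pixels), "D" ([k1, k2, p1, p2, k3] as OpenCV has them; the pictures are not rectified), "pose" (4x4, takes a point from camera to world coordinates). Camera axes: x right, y down, z forward; pixel columns grow to the right and rows downward; lengths in m; the calibration is good to about 2 mm. A picture is of the moment at which its call begins: read the wrist's pose just before it. camera_model takes no time and is no camera call; for the wrist camera it gives the pose at the moment of the call.
- arm.job_done(): hands the job in; it is judged then, once.
The state is a dict: "t": time; "q": joint angles; "qd": joint speeds; "joint_efforts": joint torques, N m; "eef_pos": TCP position; "ee_rot": TCP orientation; "force": force on the tool from outside, world axes, zero at the start; "moment": the same for the moment, N m; "width": finger opening in m; "gripper_force": force on a finger pad.
Only numpy, scipy, OpenCV 4.12 (cv2) and the standard library are available. Lean on these libraries where they do the work, as an engineer would, in place of code of your own. Each camera call takes 0.05 s, during which the arm holds its last target. There are 200 camera calls.

### The job

Slide the clear guard of the brushing cabinet open, set the notched wooden block down (without dropping it) between the fences of the cradle, flat, notch upwards and notched end towards the brush wheel, and slide the guard fully shut again. Only then press the selector on the control box down against its spring, turn it clockwise, kept pressed, by the 60 degrees from the first mark to the second, and let it spring back up there. Leave the plain block, the spanner and the spare wheel where they are.

Things in the scene. Friction and masses are not known exactly. Their poses are not given: they have to be found in the camera images.
- cabinet: low grey brushing cabinet fixed to the bench, 190 (x) by 380 (y) by 72 high, with guide rails on its long sides up to 86. Origin: centre of its underside; y runs along it. The open-topped loading bay is its -y part (inside x -85 to 85, y -182 to 12, floor 20 above the bench); the brush drive fills the rest, with a dust port on the +y end. The 44 mm grey brush wheel stands at y -8 to 6 in the bay
- cradle (a point): centre of the cradle, on the bay floor (cabinet x 0, y -92, z 20); axes as the cabinet's. Four steel corner fences 15 high leave 52 across x and end fences leave 134 along y, for the block's 40 by 120 lying along y with its notched end at +y; between the corner fences, 76 mm in the middle is free for fingers. The seated block's top is 12 below the guard
- guard (a joint): sliding guard over the bay, a clear pane in an aluminium frame 164 by 200 by 7, top 80 above the bench: metres it is open, 0 shut, 0.165 fully open (towards the cabinet's +y, over the drive); friction about 2 N. Starts shut or up to 30 mm ajar
- guard_grip (a point): upright aluminium grip on the guard's middle: 12 thick along cabinet y, 70 long along cabinet x, standing 33 above the guard's top. This point is at its centre, 12 below its top, 101 above the bench; it moves with the guard. Axes as the cabinet's
- control: grey control box fixed to the bench, 110 by 110 by 50 high, selector in the middle of its top; origin: centre of its underside. Two raised white marks beside the selector: the first (stop) towards the box's -x, the second (run) 60 degrees clockwise from it seen from above
- selector_grip (a point): the selector's bar, black, 60 long by 12 thick, 26 high, standing on a black disc of diameter 68; at rest the disc's top is 69 and the bar's top 95 above the bench. This point is on the axis of turning, 12 below the bar's top; x runs along the bar, away from the white pointer line and nub at its -x end; z up. It moves with the selector
- selector_press (a joint): how far the selector is pressed down, metres: 0 up, 0.007 fully down. The spring takes about 4 N at the top and 8.5 N at the bottom. Inside, a latch blocks turning unless it is pressed at least 0.0055, and it springs back up only at either mark
- selector_turn (a joint): turn of the selector, rad, clockwise from above: 0 at the first mark (stop), 1.047 at the second (run), end stop at 1.10
- block: the workpiece: reddish wooden block 120 (x) by 40 (y) by 40 high, lying flat, with a step cut from the top of its +x end (36 long, 20 deep) and a dark ring on the top of its other end; about 0.15 kg. Origin: centre of the underside. Grip it across y at the middle, where it is full height
- notched_end (a point): middle of the notch's floor on the block: 42 along block x from its origin, 20 above its underside
- plain_block: bystander: plain wooden block of the same wood, 120 by 40 by 40, no notch; origin: centre of its underside
- spanner: bystander: steel spanner 170 long lying on the bench; origin: middle of its underside
- spare_wheel: bystander: spare grey wheel, diameter 60, 30 high with its hub, lying flat; origin: centre of its underside
Not all that is in view belongs to the job. Leave any purple look-alike of the block alone. Several things have the shape of the control; the one meant has the colours described above.

How it is judged:
On the way, in this order (a step that is already met when the one before it is completed fails the run):
1. the guard is slid open (at least 120 mm) (value of joint guard above 0.12 m), for 0.1 s.
2. the block is lowered, still in the fingers, between the cradle's fences to within 8 mm of its floor, notched end towards the wheel (x of block in the frame of cabinet between -0.009 and 0.009 m and y of block in the frame of cabinet between -0.103 and -0.081 m and y of notched_end in the frame of cabinet above -0.07 m and angle between block's own z axis and vertical below 0.15 rad and z of block in the frame of cabinet below 0.028 m and contact force between the fingers and block above 0.3 N), for 0.04 s.
3. the guard is shut again (within 8 mm) over the block lying in the cradle (x of block in the frame of cabinet between -0.009 and 0.009 m and y of block in the frame of cabinet between -0.103 and -0.081 m and y of notched_end in the frame of cabinet above -0.07 m and angle between block's own z axis and vertical below 0.15 rad and z of block in the frame of cabinet below 0.025 m and value of joint guard below 0.008 m), for 0.1 s.
4. the selector is pressed down (at least 5 mm) and turned part of the way while pressed (value of joint selector_press above 0.005 m and value of joint selector_turn above 0.3 rad and value of joint guard below 0.008 m), for 0.04 s.
At the end, for the whole second after the job is handed in: The block rests flat on the cradle floor between the fences (within 9 mm across and 11 mm along, height within 5 mm), notched end towards the wheel; the guard is shut to within 8 mm; the selector stands at the second mark (turned at least 0.93 rad) and has sprung up (pressed less than 2 mm) (all of step 3 and value of joint selector_turn above 0.93 rad and value of joint selector_press below 0.002 m and linear speed of block below 0.02 m/s); the robot touches nothing.
It fails at once if the selector is forced round without being pressed (value of joint selector_turn between 0.3 and 0.75 rad and value of joint selector_press below 0.003 m).
It fails at once if the selector is turned to run while the guard is open (value of joint selector_turn above 0.3 rad and value of joint guard above 0.012 m).
It fails at once if a bystander is moved more than 30 mm (distance of any of plain_block, spanner, spare_wheel from where it was at the start of the episode above 0.03 m).
It also fails if it takes over 72 s, if anything falls off the work surface, if the arm or the gripper's body presses on something with over 40 N, if the wrist force passes 120 N, or if a joint passes its speed limit or range.

## Working session

There is one attempt and no reset: what is moved stays moved. The work goes in short steps, Python scripts to look and compute and a tool call to move; the robot and the scene stay as the last step left them, time stands still between calls to the robot, and variables do not carry over. Pictures are saved under pics/ and viewed, at most 10 in all, crops included, and the job is handed in when it is done.

Besides the shell and the picture viewer there is one more tool, called after "Emit:" as name(argument=value, ...) on one line, values as JSON. arm_command: Moves the arm, as the interface text tells. Its arguments: {"type":"object","properties":{"series":{"type":"array"},"force":{"type":"number"}},"required":["series"]}

```bash
ls; mkdir -p pics
python3 - <<'E'
from station import arm
import cv2,numpy as np
s=arm.get_state(); print({k:np.round(v,3).tolist() for k,v in s.items()})
for n in("scene","top","wrist"):
    m=arm.camera_model(n); print(n,m["fovy"],m["cx"],m["cy"],m["D"],np.round(m["pose"],3).tolist())
    cv2.imwrite(f"pics/{n}0.png",arm.grab_frame(n))
E
```

```text
pics
{'t': 0.0, 'q': [1.513, 0.359, 0.011, -0.0, -1.224, -0.288], 'qd': [-0.0, 0.0, 0.001, 0.0, 0.001, 0.0], 'joint_efforts': [0.004, -58.272, 29.305, 6.997, 0.007, -0.0], 'eef_pos': [0.229, 0.635, 0.248], 'ee_rot': [3.14, -0.0, -0.346], 'force': [0.361, -0.106, 0.151], 'moment': [0.024, 0.058, -0.001], 'gripper_force': 0.0, 'width': 0.088}
scene 48.784207969062074 320.5107174174689 187.3186435171343 [0.04227316 0.         0.         0.         0.        ] [[0.242, 0.655, -0.716, 1.277], [0.97, -0.177, 0.166, -0.362], [-0.018, -0.735, -0.678, 0.823], [0.0, 0.0, 0.0, 1.0]]
top 47.54816040878607 320.75849721978375 193.37891583377964 [-0.03609009  0.          0.          0.          0.        ] [[0.004, -0.979, 0.203, 0.227], [-1.0, -0.003, 0.003, -0.169], [-0.002, -0.203, -0.979, 1.489], [0.0, 0.0, 0.0, 1.0]]
wrist 69.22492768965469 324.0604716818416 195.5677255515333 [-0.04272209  0.          0.          0.          0.        ] [[-0.338, -0.912, -0.231, 0.291], [-0.941, 0.328, 0.082, 0.613], [0.001, 0.246, -0.969, 0.384], [0.0, 0.0, 0.0, 1.0]]
```

View pics/top0.png

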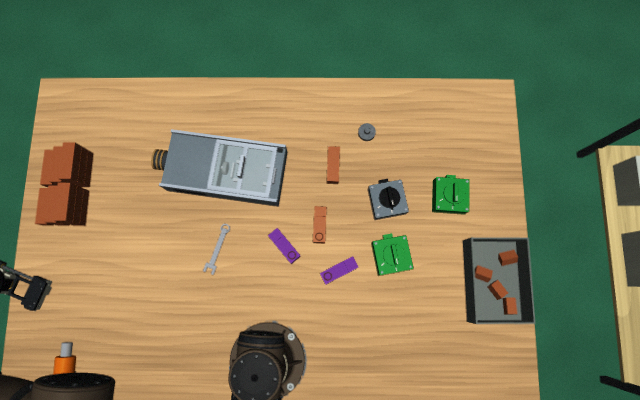

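View pics/scene0.png

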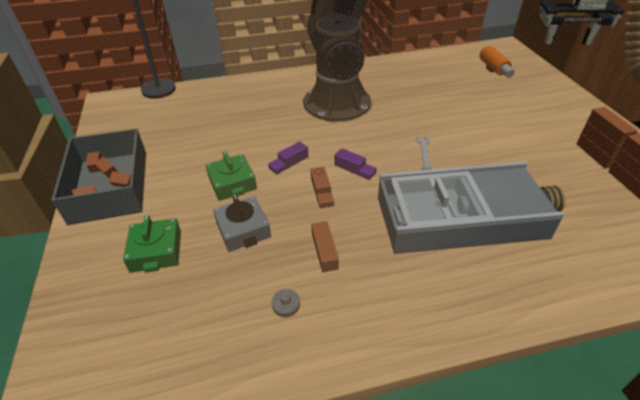

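The top view shows: the cabinet at about (225,167) with its dust port at (160,158), the notched block at (320,224) with its ring at (319,236), the grey control at (389,198). The plain block is at (333,165), the spanner at (217,250) and the spare wheel at (367,132). The purple and green things are decoys. The scene view confirms that layout.

```bash
cat > h.py <<'E'
from station import arm
import cv2,numpy as np,json
from scipy.spatial.transform import Rotation as R
def cam(n):
    m=arm.camera_model(n); f=200/np.tan(np.radians(m["fovy"]/2))
    return dict(K=np.array([[f,0,m["cx"]],[0,f,m["cy"]],[0,0,1.]]),D=np.array(m["D"],float),P=np.array(m["pose"]))
def rays(c,px):
    u=cv2.undistortPoints(np.array(px,float).reshape(-1,1,2),c["K"],c["D"]).reshape(-1,2)
    return c["P"][:3,3],np.c_[u,np.ones(len(u))]@c["P"][:3,:3].T
def onplane(c,px,z):
    o,d=rays(c,px); return o+d*((z-o[2])/d[:,2])[:,None]
def proj(c,pts):
    T=np.linalg.inv(c["P"]); return cv2.projectPoints(np.array(pts,float).reshape(-1,3),cv2.Rodrigues(T[:3,:3])[0],T[:3,3],c["K"],c["D"])[0].reshape(-1,2)
def tri(views):  # [(cam,px)] -> least-squares point, residual
    A=np.zeros((3,3));b=np.zeros(3);L=[]
    for c,p in views:
        o,d=rays(c,[p]); d=d[0]/np.linalg.norm(d); M=np.eye(3)-np.outer(d,d); A+=M;b+=M@o;L.append((M,o))
    x=np.linalg.solve(A,b); return x,max(np.linalg.norm(M@(x-o)) for M,o in L)
def snap(name,f):
    c=cam(name); im=arm.grab_frame(name); cv2.imwrite(f"pics/{f}.png",im); np.savez(f"pics/{f}.npz",**c); return c,im
def load(f): return dict(np.load(f"pics/{f}.npz")),cv2.imread(f"pics/{f}.png")
def move(pos,yaw):  # tool down: shift (tool axes, x0.1m units) and turn (share of 90deg) from the current pose to the target
    s=arm.get_state(); R0=R.from_euler("xyz",s["ee_rot"]); R1=R.from_euler("xyz",[np.pi,0,yaw])
    d=R0.inv().apply(np.array(pos)-s["eef_pos"])/0.1; r=(R0.inv()*R1).as_rotvec()/(np.pi/2)
    print("shift",d.round(3),"turn",r.round(3),"from",np.round(s["eef_pos"],4),np.round(s["ee_rot"],4),"t",s["t"])
E
python3 - <<'E'
from h import *
c=cam("top")
for n,p,z in[("guardgrip",(239,171),.113),("cab",(225,167),.07),("port",(160,158),.05),("block ring",(319,236),.04),("block",(320,224),.04),("plain",(333,165),.04),("control",(389,198),.09),("wheel",(367,132),.03)]: print(n,onplane(c,[p],z).round(3))
E
```

```text
guardgrip [[0.582 0.091 0.113]]
cab [[0.607 0.145 0.07 ]]
port [[0.642 0.367 0.05 ]]
block ring [[ 0.387 -0.16   0.04 ]]
block [[ 0.426 -0.163  0.04 ]]
plain [[ 0.622 -0.205  0.04 ]]
control [[ 0.502 -0.38   0.09 ]]
wheel [[ 0.741 -0.32   0.03 ]]
```

View pics/wrist0.png

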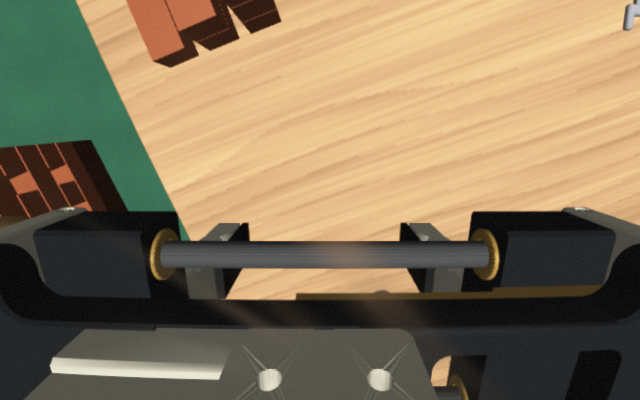

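Emit:
arm_command(series=[0,0,0,0.38,0.42,-0.07,1,0,0,0,0.77,0.84,-0.14,1])

```text
t: 0.4
eef_pos: [0.2729, 0.5287, 0.2617]
ee_rot: [3.14, -0.0, -0.345]
force: [1.0, 0.9, 0.2]
width: 0.0877
gripper_force: 0.0
```

Emit:
arm_command(series=[0,0,0,0.38,0.42,-0.07,1,0,0,0,0.77,0.84,-0.14,1])

```text
t: 0.65
eef_pos: [0.3171, 0.4229, 0.2766]
ee_rot: [3.141, -0.0, -0.345]
force: [1.2, 1.8, 0.5]
width: 0.088
gripper_force: 0.0
```

Emit:
arm_command(series=[0,0,0,0.38,0.42,-0.07,1,0,0,0,0.77,0.84,-0.14,1])

```text
t: 0.9
eef_pos: [0.361, 0.3178, 0.2908]
ee_rot: [-3.141, 0.0, -0.345]
force: [0.7, 0.8, 1.1]
width: 0.0875
gripper_force: 0.0
```

Emit:
arm_command(series=[0,0,0,0.38,0.42,-0.07,1,0,0,0,0.77,0.84,-0.14,1])

```text
t: 1.15
eef_pos: [0.4049, 0.2127, 0.3049]
ee_rot: [-3.141, -0.0, -0.345]
force: [1.2, 0.6, -0.3]
width: 0.0873
gripper_force: 0.0
```

Emit:
arm_command(series=[0,0,-0.1,0.38,0.42,-0.07,1,0,0,-0.2,0.77,0.84,-0.14,1,0,0,-0.22,0.77,0.84,-0.14,1,0,0,-0.22,0.77,0.84,-0.14,1])

```text
t: 1.65
eef_pos: [0.4487, 0.1086, 0.3185]
ee_rot: [-3.142, 0.0, -0.003]
force: [0.5, 0.2, -0.0]
width: 0.0877
gripper_force: 0.0
```

Run:
```python
from h import *
s=arm.get_state(); print(s["t"],np.round(s["eef_pos"],3),np.round(s["ee_rot"],3),np.round(s["q"],2))
snap("wrist","wA")
```

```text
1.65 [0.449 0.109 0.318] [-3.142e+00  0.000e+00 -3.000e-03] [ 0.67 -0.04 -0.32 -0.   -1.3   0.9 ]
```

View pics/wA.png

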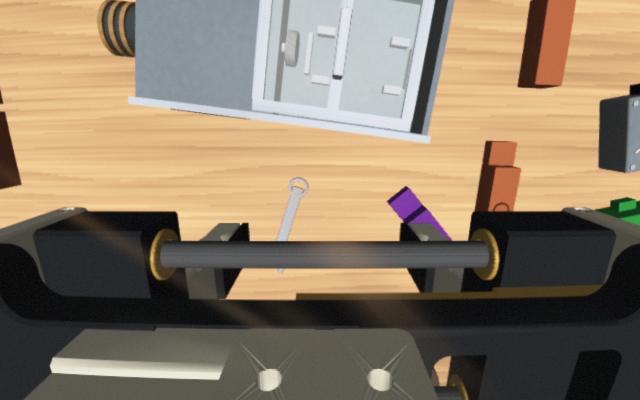

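The wrist picture shows the guard's grip at (342,40), the selected block at (497,185), the spanner at (290,225) and the plain block at (548,40). I'll look from the side (yaw -90°) along the bench in steps.

Emit:
arm_command(series=[0,0,0.12,0.4,-0.4,0,1,0,0,0.24,0.9,-0.9,0,1,0,0,0.35,0.9,-0.9,0,1,0,0,0.47,0.9,-0.9,0,1,0,0,0.59,0.9,-0.9,0,1,0,0,0.7,0.9,-0.9,0,1,0,0,0.82,0.9,-0.9,0,1,0,0,0.93,0.9,-0.9,0,1])

```text
t: 2.7
eef_pos: [0.5381, 0.2006, 0.3182]
ee_rot: [3.141, -0.0, -1.466]
force: [-0.1, -0.5, 0.4]
width: 0.0878
gripper_force: 0.0
```

Emit:
arm_command(series=[0,0,0.07,0,0,0,1,0,0,0.07,0,0,0,1,0,0,0.07,0,0,0,1])

```text
t: 3.08
eef_pos: [0.5384, 0.2, 0.3184]
ee_rot: [3.141, -0.0, -1.568]
force: [0.3, -0.0, 0.6]
width: 0.0874
gripper_force: 0.0
```

```bash
python3 -c "
from h import *
snap('wrist','w1')"
```

Emit:
arm_command(series=[0,0,0,0.5,0.15,0,1,0,0,0,1,0.3,0,1,0,0,0,1,0.3,0,1,0,0,0,1,0.3,0,1])

```text
t: 3.62
eef_pos: [0.5088, 0.0994, 0.3189]
ee_rot: [-3.141, 0.001, -1.571]
force: [-0.5, 0.6, -0.5]
width: 0.0877
gripper_force: 0.0
```

```bash
python3 -c "
from h import *
snap('wrist','w2')"
```

Emit:
arm_command(series=[0,0,0,0.5,0.15,0,1,0,0,0,1,0.3,0,1,0,0,0,1,0.3,0,1,0,0,0,1,0.3,0,1])

```text
t: 4.18
eef_pos: [0.4791, -0.0001, 0.3185]
ee_rot: [-3.142, 0.0, -1.571]
force: [-0.2, 0.6, 0.2]
width: 0.0872
gripper_force: 0.0
```

```bash
python3 -c "
from h import *
snap('wrist','w3')"
```

Emit:
arm_command(series=[0,0,0,0.5,0,0,1,0,0,0,1,0,0,1,0,0,0,1,0,0,1,0,0,0,1,0,0,1])

```text
t: 4.72
eef_pos: [0.4791, -0.0999, 0.3182]
ee_rot: [3.141, 0.0, -1.571]
force: [1.0, 1.2, -0.1]
width: 0.0876
gripper_force: 0.0
```

```bash
python3 -c "
from h import *
snap('wrist','w4')"
```

Emit:
arm_command(series=[0,0,0,0.5,0,0,1,0,0,0,1,0,0,1,0,0,0,1,0,0,1,0,0,0,1,0,0,1])

```text
t: 5.28
eef_pos: [0.4789, -0.1997, 0.3184]
ee_rot: [3.141, 0.0, -1.57]
force: [-0.1, -0.4, 0.1]
width: 0.0875
gripper_force: 0.0
```

Run:
```python
from h import *
snap('wrist','w5')
s=arm.get_state(); print(s["t"],np.round(s["eef_pos"],3),np.round(s["ee_rot"],3),np.round(s["q"],2))
a=[cv2.imread(f"pics/w{i}.png")[:240] for i in (1,2,3,4,5)]
# montage 800x600: 3 rows x? -> scale .625 (400x150) is too small; show w1,w2 & w4,w5 stacked at 400 wide
m=np.vstack([np.hstack([a[0],a[1]]),np.hstack([a[3],a[4]])])
cv2.imwrite("pics/mont.png",cv2.resize(m,(800,300),interpolation=cv2.INTER_AREA))
```

```text
5.325 [ 0.479 -0.199  0.319] [ 3.142  0.    -1.57 ] [-0.02  0.06 -0.21 -0.   -1.3   0.02]
```

View pics/mont.png

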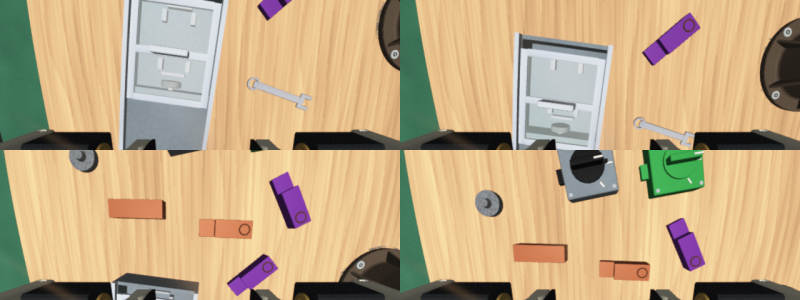

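In the montage (scale 0.625) the guard and its grip show at (168,52) in w1 and (556,105) in w2. The notched block is at (225,228) in w4, notch to the left (+x), ring to the right. The control is at (587,175) in w5, cut off at the top. One more view further on for the control.

Emit:
arm_command(series=[0,0,0,0.5,0,0,1,0,0,0,1,0,0,1,0,0,0,1,0,0,1,0,0,0,1,0,0,1])

```text
t: 5.82
eef_pos: [0.4789, -0.2996, 0.3185]
ee_rot: [3.142, 0.0, -1.57]
force: [-0.5, 0.6, -0.1]
width: 0.0878
gripper_force: 0.0
```

Run:
```python
from h import *
snap('wrist','w6')
def crop(f,u,v,w,h,s): return cv2.resize(load(f)[1][v:v+h,u:u+w],None,fx=s,fy=s,interpolation=cv2.INTER_CUBIC)
c6,_=load("w6"); print(proj(c6,[[.502,-.38,.09]]))
u,v=proj(c6,[[.502,-.38,.09]])[0].astype(int)
# w1 cabinet crop 200x150 x2 ; w2 cabinet ; w4 block 100x... ; w6 control
A=crop("w1",180,0,200,150,2); B=crop("w2",170,45,200,150,2)
C=crop("w4",305,90,133,100,3)[:300,:400]; D=crop("w6",max(u-66,0),max(v-50,0),133,100,3)
print("D origin",max(u-66,0),max(v-50,0))
pad=lambda x:cv2.copyMakeBorder(x,0,300-x.shape[0],0,400-x.shape[1],cv2.BORDER_CONSTANT)
cv2.imwrite("pics/m2.png",np.vstack([np.hstack([A,B]),np.hstack([pad(C),pad(D)])]))
```

```text
[[305.49864827 109.22638589]]
D origin 239 59
```

View pics/m2.png

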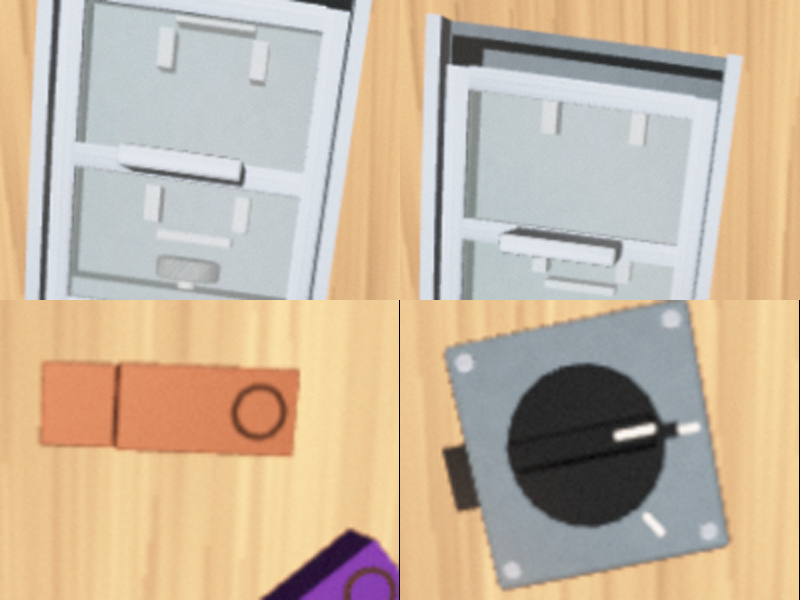

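The composite shows, in w1 and w2, the guard about 20 mm ajar with its grip running (118,147)-(243,161) and (500,233)-(617,250). Below left is the block, notch to the left and ring at (258,410). Below right is the control, pointer at the right towards the first mark (689,428), second mark at (652,524).

```bash
cat > meas.py <<'E'
from h import *
def line(c,px,z):  # robust line through edge pixels on plane z -> point, dir
    p=onplane(c,px,z)[:,:2].astype(np.float32); v=cv2.fitLine(p,cv2.DIST_HUBER,0,1e-4,1e-4).ravel()
    d=v[:2]; n=np.array([-d[1],d[0]]); return v[2:],d,np.abs((p-v[2:])@n).mean()
def edgecols(m,rows,last): # first/last true column per row
    return [((np.flatnonzero(m[r])[-1]+.5) if last else np.flatnonzero(m[r])[0]-.5,r) for r in rows if m[r].any()]
def inter(a,b):
    t=np.linalg.solve(np.c_[a[1],-b[1]],b[0]-a[0]); return a[0]+t[0]*a[1]
ang=lambda d:np.degrees(np.arctan2(d[1],d[0]))
def big(m):
    n,l,s,_=cv2.connectedComponentsWithStats(m.astype(np.uint8)); return l==1+np.argmax(s[1:,4])
if __name__=="__main__":
    # cabinet
    c,im=load("w1"); i=im.astype(int); m=(i[...,0]>i[...,2]-15); m[:, :150]=0; m[:,385:]=0; m[205:]=0; m=big(m)
    Lf=line(c,edgecols(m,range(5,195),0),.086); Rt=line(c,edgecols(m,range(5,195),1),.086)
    print("rails",ang(Lf[1]),ang(Rt[1]),Lf[2],Rt[2],"width",abs((Lf[0]-Rt[0])@[-Rt[1][1],Rt[1][0]]))
    c,im=load("w2"); i=im.astype(int); m=(i[...,0]>i[...,2]-15); m[:, :150]=0; m[:,360:]=0; m[205:]=0; m=big(m)
    L2=line(c,edgecols(m,range(75,200),0),.086); R2=line(c,edgecols(m,range(85,200),1),.086)
    print("rails w2",ang(L2[1]),ang(R2[1]),"width",abs((L2[0]-R2[0])@[-R2[1][1],R2[1][0]]))
    e=[(u,np.flatnonzero(m[:,u])[0]-.5) for u in range(200,328)]; E=line(c,e,.072); print("end",ang(E[1]),E[2])
    for a,b in((Lf,Rt),(L2,R2)):
        P,Q=inter(a,E),inter(b,E); d=a[1]+np.sign(a[1]@b[1])*b[1]; d/=np.linalg.norm(d); d*=np.sign(d[1]); print("-y end centre",(P+Q)/2,"cab y dir",ang(d),"cradle",(P+Q)/2+d*.098)
    # block
    c,im=load("w4"); h=cv2.cvtColor(im,cv2.COLOR_BGR2HSV); m=(h[...,0]<14)&(h[...,1]>110); m[:90]=0;m[155:]=0;m[:,:305]=0;m[:,415:]=0; m=big(m)
    xs=np.flatnonzero(m.any(0)); cols=range(348,xs[-1]-4)
    T=line(c,[(u,np.flatnonzero(m[:,u])[0]-.5) for u in cols],.04);B=line(c,[(u,np.flatnonzero(m[:,u])[-1]+.5) for u in cols],.04)
    ys=np.flatnonzero(m.any(1)); F=line(c,edgecols(m,range(ys[0]+6,ys[-1]-4),1),.04)
    print("block edges",ang(T[1]),ang(B[1]),ang(F[1]),"width",abs((T[0]-B[0])@[-T[1][1],T[1][0]]))
    d=T[1]*np.sign(T[1][0])+B[1]*np.sign(B[1][0]); d/=np.linalg.norm(d); e=(inter(T,F)+inter(B,F))/2; print("block centre",e+d*.06,"yaw",ang(d))
    # control
    c,im=load("w6"); i=im.astype(int); w=(i[...,2]-i[...,0]<25); w[:,:250]=0; w[:,356:]=0; w[165:]=0; w=big(w)
    k=cv2.findContours(w.astype(np.uint8),cv2.RETR_EXTERNAL,cv2.CHAIN_APPROX_NONE)[0]; k=max(k,key=len)[:,0].astype(float)
    print("bbox",k.min(0),k.max(0))
    r=cv2.minAreaRect(onplane(c,k[k[:,0]>256],.05)[:,:2].astype(np.float32)); print("box rect",r)
    b=big((i.max(2)<60)&w); k=cv2.findContours(b.astype(np.uint8),cv2.RETR_EXTERNAL,cv2.CHAIN_APPROX_NONE)[0]; k=max(k,key=len)[:,0].astype(float)
    p=onplane(c,k,.069)[:,:2]; keep=np.ones(len(p),bool)
    for _ in range(6):
        s=np.linalg.lstsq(np.c_[2*p[keep],np.ones(keep.sum())],(p[keep]**2).sum(1),rcond=None)[0]; rad=np.sqrt(s[2]+s[:2]@s[:2]); res=abs(np.hypot(*(p-s[:2]).T)-rad); keep=res<max(.0012,1.5*np.median(res))
    print("disc",s[:2],"radius",rad,keep.mean())
    for f in("w5","w6"):
        c,im=load(f); i=im.astype(int); m=(i.min(2)>200); n,l,st,ce=cv2.connectedComponentsWithStats(m.astype(np.uint8))
        for j in range(1,n):
            if 8<st[j,4]<200 and 230<ce[j,0]<370 and ce[j,1]<170:
                y,x=np.nonzero(l==j); v=cv2.PCACompute(np.c_[x,y].astype(float),None)[1][0]; print(f,ce[j].round(1),st[j].tolist(),"dir",np.round(ang(v),1),"at .095",onplane(c,[ce[j]],.095)[0].round(4))
E
python3 meas.py
```

```text
rails 82.340485 82.188156 0.00032287574 0.0003057218 width 0.18937339
rails w2 82.17259 82.242195 width 0.18955909
end -7.62441 0.0003078285
-y end centre [ 0.5838672 -0.0358063] cab y dir 82.26432 cradle [0.5970583  0.06130186]
-y end centre [ 0.5837791  -0.03579451] cab y dir 82.2074 cradle [0.5970667 0.0613005]
block edges -2.4011154 -2.1833923 87.11502 width 0.03980133
block centre [ 0.42847165 -0.1605438 ] yaw -2.292254
bbox [254.  59.] [347. 154.]
box rect ((0.5141767263412476, -0.3820861876010895), (0.11829925328493118, 0.10824337601661682), 10.985247611999512)
disc [ 0.50969706 -0.38311159] radius 0.032227061277259245 0.94
w5 [316.3  10. ] [310, 8, 14, 5, 33] dir -12.6 at .095 [ 0.4883 -0.3878  0.095 ]
w5 [335.3  19.2] [331, 18, 9, 4, 21] dir -15.7 at .095 [ 0.467  -0.3783  0.095 ]
w5 [323.1  54.5] [320, 51, 8, 8, 28] dir 47.1 at .095 [ 0.4807 -0.341   0.095 ]
w5 [342.4  57. ] [341, 55, 4, 5, 15] dir 90.0 at .095 [ 0.4584 -0.3383  0.095 ]
w5 [273.1  71.9] [272, 70, 4, 5, 15] dir 98.1 at .095 [ 0.539  -0.3221  0.095 ]
w6 [329.  65.] [327, 63, 5, 5, 21] dir 0.0 at .095 [ 0.4738 -0.4295  0.095 ]
w6 [260.1  80. ] [258, 78, 5, 5, 20] dir 63.4 at .095 [ 0.5546 -0.4131  0.095 ]
w6 [317.1 102.5] [311, 101, 13, 4, 31] dir -10.6 at .095 [ 0.4877 -0.3875  0.095 ]
w6 [335.1 101.3] [332, 100, 7, 4, 21] dir -11.0 at .095 [ 0.4664 -0.389   0.095 ]
w6 [323.  133.4] [320, 130, 7, 8, 27] dir 48.8 at .095 [ 0.4808 -0.3514  0.095 ]
w6 [341.6 135.8] [340, 134, 4, 5, 16] dir 118.0 at .095 [ 0.4581 -0.3486  0.095 ]
w6 [275.9 148.6] [274, 147, 5, 4, 13] dir 37.8 at .095 [ 0.5388 -0.3329  0.095 ]
```

Run:
```python
from h import *
c1,_=load("w1");c2,_=load("w2");c3,i3=load("w3");c4,i4=load("w4");c6,_=load("w6")
a=lambda x,y:(180+x/2-.25,y/2-.25); b=lambda x,y:(170+(x-400)/2-.25,45+y/2-.25)
cy=np.array([np.cos(np.radians(82.23)),np.sin(np.radians(82.23))]); cx=np.array([cy[1],-cy[0]]); O=np.array([.59706,.0613])+cy*.092
ps=[]
for p,q in[((118,146),(500,234)),((243,160),(618,250)),((241,183),(615,266)),((120,166),(501,249))]:
    x,r=tri([(c1,a(*p)),(c2,b(*q))]); ps.append(x); print("grip corner",x.round(4),"res",r.round(4),"cab",((x[:2]-O)@cx).round(4),((x[:2]-O)@cy).round(4))
for n,c,pp in(("w1",c1,[a(118,146),a(243,160),a(241,183),a(120,166)]),("w2",c2,[b(500,234),b(618,250),b(615,266),b(501,249)])):
    m=onplane(c,pp,.113).mean(0)[:2]; print(n,"centre at .113",m.round(4),"cab x,y",((m-O)@cx).round(4),((m-O)@cy).round(4))
print("screws",onplane(c6,[(329,65),(260.1,80),(341.6,135.8),(275.9,148.6)],.05).round(4).tolist())
# ring (dark outline inside the block top)
r=[]
for c,im in((c3,i3),(c4,i4)):
    est=proj(c,[[.388,-.159,.04]])[0]; g=cv2.cvtColor(im,cv2.COLOR_BGR2GRAY).astype(int)
    u,v=est.astype(int); w=g[v-13:v+14,u-13:u+14]; yy,xx=np.mgrid[-13:14,-13:14]; m=(w<110)&(np.hypot(xx,yy)<12)
    k=(u+(xx[m].min()+xx[m].max())/2,v+(yy[m].min()+yy[m].max())/2); r.append((c,k)); print("ring",k,m.sum(),onplane(c,[k],.04).round(4))
print("ring 3d",tri(r))
print("O",O); move([.5,0,.3],-.1356)
```

```text
grip corner [0.6354 0.0805 0.1086] res 0.0 cab 0.0354 -0.0678
grip corner [0.5639 0.0892 0.1146] res 0.0006 cab -0.0366 -0.0689
grip corner [0.5665 0.1004 0.1074] res 0.0001 cab -0.0356 -0.0574
grip corner [0.6366 0.0905 0.1041] res 0.0006 cab 0.0353 -0.0577
w1 centre at .113 [0.5996 0.0907] cab x,y -0.0015 -0.0625
w2 centre at .113 [0.5993 0.0894] cab x,y -0.0016 -0.0638
screws [[0.4732, -0.4376, 0.05], [0.564, -0.4191, 0.05], [0.4553, -0.3465, 0.05], [0.5463, -0.329, 0.05]]
ring (np.float64(394.5), np.float64(50.0)) 137 [[ 0.3864 -0.1592  0.04  ]]
ring (np.float64(391.0), np.float64(127.0)) 106 [[ 0.3858 -0.1588  0.04  ]]
ring 3d (array([ 0.38640645, -0.15886289,  0.04150598]), np.float64(0.00028947189800504974))
O [0.60949811 0.15245533]
shift [-2.993 -0.215  0.187] turn [-0.    -0.    -0.913] from [ 0.4789 -0.2993  0.3187] [-3.1414e+00  2.0000e-04 -1.5695e+00] t 5.875
```

Emit:
arm_command(series=[0,0,0,-0.5,-0.15,0,1,0,0,0,-0.97,-0.3,0,1])

```text
t: 6.12
eef_pos: [0.5088, -0.2014, 0.319]
ee_rot: [-3.141, 0.0, -1.57]
force: [1.3, 0.4, 0.1]
width: 0.0877
gripper_force: 0.0
```

Emit:
arm_command(series=[0,0,0,-0.5,-0.15,0,1,0,0,0,-0.97,-0.3,0,1])

```text
t: 6.38
eef_pos: [0.5387, -0.1035, 0.3193]
ee_rot: [-3.14, 0.0, -1.569]
force: [2.0, -0.4, 0.2]
width: 0.0877
gripper_force: 0.0
```

Emit:
arm_command(series=[0,0,0,-0.5,-0.15,0,1,0,0,0,-0.97,-0.3,0,1])

```text
t: 6.62
eef_pos: [0.5685, -0.0063, 0.3193]
ee_rot: [-3.14, 0.0, -1.568]
force: [0.9, -0.2, -0.7]
width: 0.0878
gripper_force: 0.0
```

Emit:
arm_command(series=[0,0,-0.12,-0.5,-0.15,0,1,0,0,-0.24,-0.97,-0.3,0,1,0,0,-0.35,-0.97,-0.3,0.3,1,0,0,-0.47,-0.97,-0.3,0.6,1,0,0,-0.59,-0.97,-0.3,0.9,1,0,0,-0.7,-0.97,-0.3,1,1,0,0,-0.82,-0.97,-0.3,1,1,0,0,-0.91,-0.97,-0.3,1,1])

```text
t: 7.62
eef_pos: [0.598, 0.089, 0.2188]
ee_rot: [-3.141, -0.0, -0.134]
force: [-0.0, 0.4, -0.4]
width: 0.0874
gripper_force: 0.0
```

```bash
python3 -c "
from h import *
move([.5993,.0902,.108],-.1356)"
```

```text
shift [ 0.011 -0.014  1.108] turn [-0.    -0.     0.001] from [0.598  0.089  0.2188] [-3.1414e+00 -2.0000e-04 -1.3390e-01] t 7.625
```

Emit:
arm_command(series=[0,0,0,0,-0.01,0.5,1,0,0,0,0.01,-0.01,1,1])

```text
t: 7.88
eef_pos: [0.5996, 0.0902, 0.1187]
ee_rot: [-3.14, -0.003, -0.139]
force: [0.0, 0.5, -0.1]
width: 0.0875
gripper_force: 0.0
```

Emit:
arm_command(series=[0,0,0,0,0,0.1,1,0,0,0,0,0,0.1,0,0,0,0,0,0,0.1,0,0,0,0,0,0,0.1,0,0,0,0,0,0,0.1,0,0,0,0,0,0,0.1,0], force=15)

```text
t: 8.62
eef_pos: [0.5999, 0.0882, 0.109]
ee_rot: [-3.141, -0.001, -0.142]
force: [0.5, -0.6, -0.7]
width: 0.0431
gripper_force: 0.0
```

Emit:
arm_command(series=[0,0,0,0,0,0,0,0,0,0,0,0,0,0,0,0,0,0,0,0,0,0,0,0,0,0,0,0,0,0,0,0,0,0,0])

```text
t: 9.25
eef_pos: [0.5998, 0.0882, 0.1085]
ee_rot: [3.142, 0.0, -0.141]
force: [0.7, 0.4, -1.5]
width: 0.0121
gripper_force: 15.0
```

Emit:
arm_command(series=[0,0,0,0,-0.15,0,0,0,0,0,0,-0.4,0,0,0,0,0,0,-0.7,0,0,0,0,0,0,-0.9,0,0,0,0,0,0,-0.9,0,0])

```text
t: 9.88
eef_pos: [0.6123, 0.1801, 0.1085]
ee_rot: [-3.141, 0.0, -0.14]
force: [-3.8, 2.7, 2.6]
width: 0.0119
gripper_force: 15.0
```

Emit:
arm_command(series=[0,0,0,0,-0.2,0,0,0,0,0,0,-0.4,0,0,0,0,0,0,-0.48,0,0,0,0,0,0,-0.48,0,0,0,0,0,0,-0.48,0,0])

```text
t: 10.5
eef_pos: [0.6185, 0.2256, 0.1084]
ee_rot: [3.141, 0.001, -0.141]
force: [-5.6, -0.3, 3.4]
width: 0.0123
gripper_force: 15.0
```

Run:
```python
from h import *
s=arm.get_state(); O=np.array([.6095,.15246]); a=np.radians(82.23); cy=np.array([np.cos(a),np.sin(a)]);cx=np.array([cy[1],-cy[0]])
d=np.array(s["eef_pos"][:2])-O; print("grip cab",d@cx,d@cy,s["width"],s["force"]); snap("top","topB")
```

```text
grip cab -0.0009608490704668717 0.07365791718834375 0.012285036407889444 [-5.60633391 -0.31811013  3.35297759]
```

Emit:
arm_command(series=[0,0,0,0,0,0,1,0,0,0,0,0,0,1,0,0,0,0,0,-0.3,1,0,0,0,0,0,-0.8,1])

```text
t: 11.05
eef_pos: [0.6186, 0.2246, 0.1875]
ee_rot: [3.139, 0.003, -0.142]
force: [0.5, 0.3, 0.6]
width: 0.0462
gripper_force: 0.0
```

Emit:
arm_command(series=[0,0,0,-0.13,0.4,-0.2,1,0,0,0,-0.27,0.82,-0.2,1])

```text
t: 11.3
eef_pos: [0.5819, 0.1477, 0.2107]
ee_rot: [-3.139, -0.004, -0.141]
force: [0.3, -0.3, 0.1]
width: 0.0661
gripper_force: 0.0
```

Emit:
arm_command(series=[0,0,0,-0.13,0.4,0,1,0,0,0,-0.27,0.82,0,1])

```text
t: 11.55
eef_pos: [0.5424, 0.0692, 0.2089]
ee_rot: [-3.141, -0.001, -0.141]
force: [0.0, -0.3, -0.6]
width: 0.085
gripper_force: 0.0
```

Emit:
arm_command(series=[0,0,0,-0.13,0.4,0,1,0,0,0,-0.27,0.82,0,1])

```text
t: 11.8
eef_pos: [0.5042, -0.0082, 0.2089]
ee_rot: [-3.141, -0.001, -0.141]
force: [0.8, -0.3, 1.1]
width: 0.0877
gripper_force: 0.0
```

Emit:
arm_command(series=[0,0,0,-0.13,0.4,0,1,0,0,0,-0.27,0.82,0,1])

```text
t: 12.05
eef_pos: [0.4659, -0.0856, 0.2089]
ee_rot: [-3.141, -0.001, -0.141]
force: [0.2, -0.2, -0.5]
width: 0.0879
gripper_force: 0.0
```

Emit:
arm_command(series=[0,0,-0.06,-0.13,0.4,0,1,0,0,-0.06,-0.27,0.82,0,1,0,0,-0.06,-0.27,0.82,0,1,0,0,-0.06,-0.27,0.82,0,1])

```text
t: 12.55
eef_pos: [0.4282, -0.1621, 0.2088]
ee_rot: [-3.142, -0.001, -0.048]
force: [0.3, 0.1, -0.2]
width: 0.0878
gripper_force: 0.0
```

Run:
```python
from h import *
print(arm.get_state()["width"],arm.get_state()["force"])
move([.4285,-.1605,.031],-.040)
c,im=snap("top","topC"); cv2.imwrite("pics/topCc.png",cv2.resize(im[100:260,140:440],(800,427),interpolation=cv2.INTER_CUBIC))
```

```text
0.08778700931083941 [ 0.25879439  0.0682814  -0.18346553]
shift [ 0.    -0.016  1.778] turn [-0.    -0.001 -0.005] from [ 0.4282 -0.1621  0.2088] [-3.1415e+00 -1.1000e-03 -4.8300e-02] t 12.55
```

View pics/topCc.png

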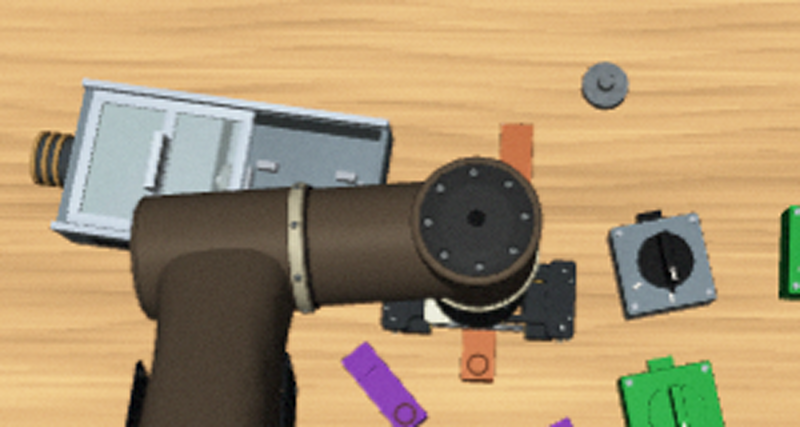

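The guard is open (its frame edge at (250,150) in the crop) and the gripper stands over the block, ring at (477,365). Now the grasp.

Emit:
arm_command(series=[0,0,0,0,-0.01,0.5,1,0,0,0,0,-0.02,1,1])

```text
t: 12.85
eef_pos: [0.4292, -0.1591, 0.108]
ee_rot: [-3.141, -0.003, -0.046]
force: [0.4, 0.6, -0.1]
width: 0.0879
gripper_force: 0.0
```

Emit:
arm_command(series=[0,0,0,0,0,0.4,1,0,0,0,0,0,0.77,1,0,0,0,0,0,0.77,0,0,0,0,0,0,0.77,0,0,0,0,0,0,0.77,0,0,0,0,0,0,0.77,0,0,0,0,0,0,0.77,0,0,0,0,0,0,0.77,0], force=20)

```text
t: 13.85
eef_pos: [0.4281, -0.1601, 0.0322]
ee_rot: [3.141, -0.001, -0.047]
force: [-1.6, 1.3, 7.2]
width: 0.0398
gripper_force: 20.0
```

Emit:
arm_command(series=[0,0,0,0,0,0,0,0,0,0,0,0,0,0])

```text
t: 14.1
eef_pos: [0.4281, -0.1601, 0.0322]
ee_rot: [3.141, -0.001, -0.047]
force: [-1.9, 0.6, 7.0]
width: 0.0397
gripper_force: 20.0
```

```bash
python3 -c "
from h import *
print(arm.get_state()['gripper_force'])
O=np.array([.59706,.0613])
move([*O,.2],-.1356+np.pi/2)"
```

```text
19.97700959444046
shift [ 1.584 -2.291 -1.678] turn [ 0.    -0.    -0.944] from [ 0.4281 -0.1601  0.0322] [ 3.1415e+00 -8.0000e-04 -4.7000e-02] t 14.1
```

Emit:
arm_command(series=[0,0,0,0,0,-0.2,0,0,0,0,0,0,-0.6,0,0,0,0,0,0,-1,0])

```text
t: 14.48
eef_pos: [0.4271, -0.16, 0.1323]
ee_rot: [-3.142, 0.001, -0.048]
force: [1.0, 0.5, -1.7]
width: 0.0399
gripper_force: 20.0
```

Emit:
arm_command(series=[0,0,0,0.2,-0.3,-0.4,0,0,0,0,0.53,-0.76,-0.68,0])

```text
t: 14.72
eef_pos: [0.484, -0.0869, 0.2014]
ee_rot: [-3.141, -0.002, -0.05]
force: [1.4, -1.4, -2.7]
width: 0.0396
gripper_force: 20.0
```

Emit:
arm_command(series=[0,0,0,0.25,-0.35,0,0,0,0,0,0.53,-0.76,0,0])

```text
t: 14.98
eef_pos: [0.5409, -0.0125, 0.1996]
ee_rot: [-3.141, -0.0, -0.048]
force: [0.5, -1.4, -2.5]
width: 0.04
gripper_force: 20.0
```

Emit:
arm_command(series=[0,0,-0.11,0.25,-0.35,0,0,0,0,-0.22,0.53,-0.76,0,0,0,0,-0.33,0.53,-0.76,0,0,0,0,-0.44,0.53,-0.76,0,0,0,0,-0.55,0.53,-0.76,0,0,0,0,-0.66,0.53,-0.76,0,0,0,0,-0.77,0.53,-0.76,0,0,0,0,-0.87,0.53,-0.76,0,0])

```text
t: 15.98
eef_pos: [0.5966, 0.0596, 0.1987]
ee_rot: [-3.14, 0.0, 1.324]
force: [-0.3, -0.6, -0.8]
width: 0.0399
gripper_force: 20.0
```

Emit:
arm_command(series=[0,0,-0.07,0,0,0,0,0,0,-0.07,0,0,0,0,0,0,-0.07,0,0,0,0])

```text
t: 16.35
eef_pos: [0.5969, 0.0597, 0.199]
ee_rot: [-3.141, 0.0, 1.427]
force: [-0.6, -0.5, -2.2]
width: 0.0399
gripper_force: 20.0
```

Run:
```python
from h import *
s=arm.get_state();print(s['gripper_force'],s['width'],s['force'],np.round(s['q'],2))
move([.59706,.0613,.06],-.1356+np.pi/2)
c,im=snap("wrist","w7"); cv2.imwrite("pics/w7s.png",im)
snap("scene","s7")
```

```text
19.96787577867508 0.03986766241247239 [-0.62084257 -0.4571833  -2.24702017] [ 0.42  0.27 -0.23 -0.   -1.07  2.57]
shift [0.017 0.    1.39 ] turn [-0.     0.    -0.005] from [0.5969 0.0597 0.199 ] [-3.1411e+00  1.0000e-04  1.4266e+00] t 16.35
```

View pics/w7s.png

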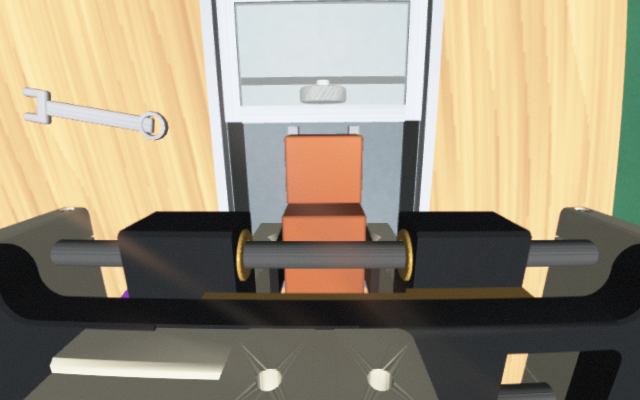

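The block hangs straight in the fingers, notched end (top edge at row 135, columns 285-361) towards the wheel (323,92); the guard's edge is at row 115, and the fences' ends show at (293,130) and (353,130). I'll check its offset in the grip, and the fences.

Run:
```python
from h import *
c,im=load("w7"); i=im.astype(int)
O=np.array([.59706,.0613]); a=np.radians(82.23); cy=np.array([np.cos(a),np.sin(a)]);cx=np.array([cy[1],-cy[0]])
def cab(px,z):
    p=onplane(c,px,z)[:,:2]-O; return np.c_[p@cx,p@cy].round(4).tolist()
h=cv2.cvtColor(im,cv2.COLOR_BGR2HSV); m=(h[...,0]<14)&(h[...,1]>110)
cols=np.flatnonzero(m[160]); cols=cols[(cols>260)&(cols<390)]; rows=np.flatnonzero(m[120:200,323])+120
print(cols.min(),cols.max(),rows.min()); c160=(cols.min()-.5,cols.max()+.5)
print("block end, cradle frame:",cab([(323,rows.min()-.5)],.187),"sides",cab([(c160[0],160),(c160[1],160)],.187))
g=cv2.cvtColor(im,cv2.COLOR_BGR2GRAY); print("row128",[(u,int(g[128,u])) for u in range(282,306)],[(u,int(g[128,u])) for u in range(342,368)])
print("fence px->cab z.035",cab([(288,128),(299,128),(348,128),(359,128)],.035))
```

```text
286 361 135
block end, cradle frame: [[0.0004, 0.0588]] sides [[-0.019, 0.0461], [0.0201, 0.0458]]
row128 [(282, 172), (283, 173), (284, 172), (285, 174), (286, 174), (287, 185), (288, 207), (289, 214), (290, 214), (291, 213), (292, 214), (293, 216), (294, 216), (295, 215), (296, 211), (297, 179), (298, 117), (299, 146), (300, 171), (301, 175), (302, 174), (303, 175), (304, 174), (305, 174)] [(342, 172), (343, 172), (344, 171), (345, 169), (346, 166), (347, 150), (348, 124), (349, 172), (350, 211), (351, 215), (352, 212), (353, 213), (354, 214), (355, 216), (356, 213), (357, 214), (358, 202), (359, 182), (360, 169), (361, 165), (362, 167), (363, 167), (364, 166), (365, 166), (366, 165), (367, 171)]
fence px->cab z.035 [[-0.0356, 0.0595], [-0.0245, 0.0594], [0.0252, 0.059], [0.0363, 0.059]]
```

Emit:
arm_command(series=[0,0,-0.005,0.02,0,0.4,0,0,0,-0.005,0.02,0,0.8,0,0,0,-0.005,0.02,0,1,0,0,0,-0.005,0.02,0,1,0])

```text
t: 16.95
eef_pos: [0.5963, 0.0613, 0.0976]
ee_rot: [-3.138, 0.002, 1.436]
force: [0.3, 0.5, -0.8]
width: 0.0399
gripper_force: 20.0
```

Emit:
arm_command(series=[0,0,0,0,0,0.1,0,0,0,0,0,0,0.2,0,0,0,0,0,0,0.3,0,0,0,0,0,0,0.37,0,0,0,0,0,0,0.42,0,0,0,0,0,0,0.42,0])

```text
t: 17.7
eef_pos: [0.5972, 0.0616, 0.0569]
ee_rot: [-3.141, 0.0, 1.437]
force: [0.1, -0.0, -2.0]
width: 0.0398
gripper_force: 20.0
```

Emit:
arm_command(series=[0,0,0,0,0,0.02,0,0,0,0,0,0,0.035,0,0,0,0,0,0,0.045,0,0,0,0,0,0,0.045,0])

```text
t: 18.2
eef_pos: [0.5973, 0.0617, 0.0527]
ee_rot: [-3.142, 0.0, 1.437]
force: [0.1, 0.5, -1.5]
width: 0.0396
gripper_force: 20.0
```

Emit:
arm_command(series=[0,0,0,0,0,0.01,0,0,0,0,0,0,0.015,0,0,0,0,0,0,0.015,0])

```text
t: 18.58
eef_pos: [0.5975, 0.0618, 0.0522]
ee_rot: [3.141, -0.0, 1.437]
force: [-3.0, 0.1, 5.6]
width: 0.0395
gripper_force: 20.0
```

Emit:
arm_command(series=[0,0,0,0,0,0,0.7,0,0,0,0,0,0,0.7,0,0,0,0,0,0,0.7,0,0,0,0,0,-0.1,0.7,0,0,0,0,0,-0.5,0.7,0,0,0,0,0,-1,0.7])

```text
t: 19.32
eef_pos: [0.5968, 0.0614, 0.1521]
ee_rot: [-3.14, 0.001, 1.437]
force: [0.8, 1.3, -0.1]
width: 0.0612
gripper_force: 0.0
```

Emit:
arm_command(series=[0,0,0,0,0,-0.5,0.7,0,0,0,0,0,-0.5,0.7,0,0,0,0,0,-0.5,0.7])

```text
t: 19.7
eef_pos: [0.5971, 0.0617, 0.2017]
ee_rot: [3.141, -0.001, 1.437]
force: [0.0, -0.1, -0.7]
width: 0.0617
gripper_force: 0.0
```

Run:
```python
from h import *
s=arm.get_state();print(s['width'],s['force'],s["t"])
c,im=snap("wrist","w8"); snap("top","t8"); snap("scene","s8")
O=np.array([.59706,.0613]); a=np.radians(82.23); cy=np.array([np.cos(a),np.sin(a)]);cx=np.array([cy[1],-cy[0]])
h=cv2.cvtColor(im,cv2.COLOR_BGR2HSV); m=(h[...,0]<14)&(h[...,1]>110); m[:,:240]=0;m[:,400:]=0; m[250:]=0
rows=np.flatnonzero(m[:,323]); r=rows.min(); print(rows.min(),rows.max())
for rr in(r+6,r+20):
    k=np.flatnonzero(m[rr]); p=onplane(c,[(k.min()-.5,rr),(k.max()+.5,rr)],.04)[:,:2]-O; print(rr,k.min(),k.max(),(p@cx).round(4),(p@cy).round(4))
p=onplane(c,[(323,r-.5)],.04)[0,:2]-O; print("end",p@cy)
```

```text
0.06174253752840965 [ 0.02134113 -0.07309363 -0.74500959] 19.7
129 240
135 305 343 [-0.0193  0.0201] [0.0545 0.0546]
149 306 343 [-0.0185  0.0204] [0.0404 0.0405]
end 0.06095309972552116
```

The block sits centred in the cradle: sides at -19/+20 mm, end at +61 mm, seen from the wrist. Now the guard.

Emit:
arm_command(series=[0,0,0.12,0.4,0,0,0.7,0,0,0.24,0.8,0,0,0.7,0,0,0.35,1,0,0,0.7,0,0,0.47,1,0,0,0.7,0,0,0.59,1,0,0,0.7,0,0,0.7,1,0,0,0.7,0,0,0.82,1,0,0,0.7,0,0,0.93,1,0,0,0.7])

```text
t: 20.85
eef_pos: [0.6103, 0.1606, 0.1999]
ee_rot: [3.14, 0.002, -0.03]
force: [-0.1, -1.4, -0.2]
width: 0.0615
gripper_force: 0.0
```

```bash
python3 -c "
from h import *
move([.6185,.2256,.108],-.141)"
```

```text
shift [ 0.064 -0.653  0.918] turn [0.001 0.001 0.071] from [0.6103 0.1606 0.1999] [ 3.1403e+00  2.0000e-03 -2.9700e-02] t 20.85
```

Emit:
arm_command(series=[0,0,0.07,0.06,-0.5,0,0.5,0,0,0.07,0.06,-0.65,0,0.5,0,0,0.07,0.06,-0.65,0.4,0.5,0,0,0.07,0.06,-0.65,0.91,0.5,0,0,0.07,0.06,-0.65,0.91,0,0,0,0.07,0.06,-0.65,0.91,0,0,0,0.07,0.06,-0.65,0.91,0,0,0,0.07,0.06,-0.65,0.91,0], force=15)

```text
t: 21.85
eef_pos: [0.6191, 0.2255, 0.1124]
ee_rot: [-3.141, -0.002, -0.133]
force: [-1.2, 0.5, 3.7]
width: 0.0115
gripper_force: 15.0
```

Emit:
arm_command(series=[0,0,0,0,0,0,0,0,0,0,0,0,0,0])

```text
t: 22.1
eef_pos: [0.6191, 0.2255, 0.1123]
ee_rot: [-3.141, -0.002, -0.133]
force: [0.4, -2.8, 6.6]
width: 0.0122
gripper_force: 15.0
```

Emit:
arm_command(series=[0,0,0,0,0.15,0,0,0,0,0,0,0.4,0,0,0,0,0,0,0.7,0,0,0,0,0,0,1,0,0,0,0,0,0,1,0,0])

```text
t: 22.72
eef_pos: [0.6054, 0.1249, 0.1123]
ee_rot: [-3.141, -0.002, -0.135]
force: [-0.9, -1.3, 6.1]
width: 0.012
gripper_force: 15.0
```

Emit:
arm_command(series=[0,0,0,0,0.2,0,0,0,0,0,0,0.4,0,0,0,0,0,0,0.5,0,0,0,0,0,0,0.55,0,0,0,0,0,0,0.55,0,0])

```text
t: 23.35
eef_pos: [0.5982, 0.0718, 0.1123]
ee_rot: [-3.141, -0.002, -0.134]
force: [-2.3, -1.5, 7.1]
width: 0.012
gripper_force: 15.0
```

Emit:
arm_command(series=[0,0,0,0,0.03,0,0,0,0,0,0,0.05,0,0,0,0,0,0,0.05,0,0])

```text
t: 23.72
eef_pos: [0.5976, 0.0675, 0.1123]
ee_rot: [-3.14, -0.002, -0.133]
force: [-2.1, 1.5, 8.2]
width: 0.0118
gripper_force: 15.0
```

Emit:
arm_command(series=[0,0,0,0,0.03,0,0,0,0,0,0,0.04,0,0,0,0,0,0,0.04,0,0])

```text
t: 24.1
eef_pos: [0.5971, 0.0637, 0.1123]
ee_rot: [-3.14, -0.002, -0.133]
force: [-2.5, 0.9, 8.7]
width: 0.0116
gripper_force: 15.0
```

Emit:
arm_command(series=[0,0,0,0,0.03,0,0,0,0,0,0,0.04,0,0,0,0,0,0,0.04,0,0])

```text
t: 24.48
eef_pos: [0.5969, 0.0618, 0.1123]
ee_rot: [-3.137, -0.003, -0.133]
force: [-5.4, 11.2, 7.6]
width: 0.012
gripper_force: 15.0
```

Emit:
arm_command(series=[0,0,0,0,0,0,0.6,0,0,0,0,0,0,0.6,0,0,0,0,0,0,0.6,0,0,0,0,0,-0.3,0.6,0,0,0,0,0,-0.9,0.6,0,0,0,0,0,-0.9,0.6])

```text
t: 25.22
eef_pos: [0.5986, 0.0596, 0.2055]
ee_rot: [-3.138, -0.008, -0.133]
force: [0.5, -0.9, -0.8]
width: 0.0523
gripper_force: 0.0
```

Run:
```python
from h import *
move([.5097,-.3831,.2],.1955)
snap("scene","s9"); c,im=snap("top","t9"); cv2.imwrite("pics/s9c.png",np.vstack([cv2.resize(cv2.imread("pics/s9.png")[140:270,300:600],(660,286)),cv2.resize(im[110:230,140:430],(660,273))]))
```

```text
shift [-0.293  4.506  0.037] turn [-0.001 -0.006 -0.209] from [0.5986 0.0596 0.2055] [-3.1382 -0.0082 -0.1334] t 25.225
```

View pics/s9c.png

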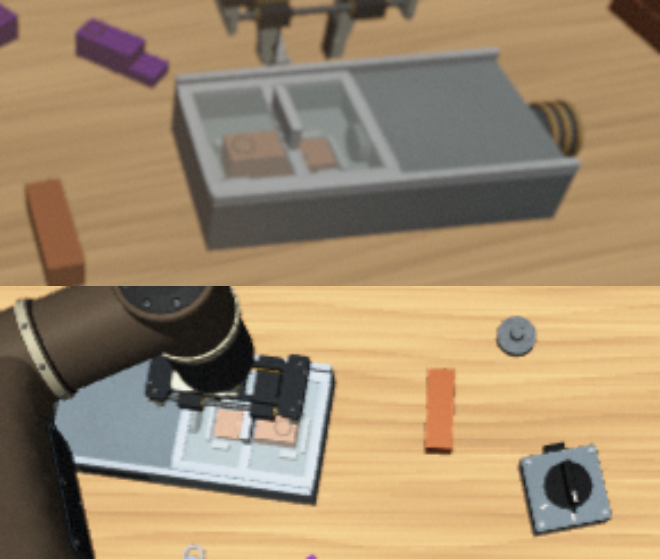

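The guard is fully shut over the block (frame against the end wall at (195,90) upper picture), notch towards the wheel. Going to the selector.

Emit:
arm_command(series=[0,0,0,-0.03,0.45,0,0.6,0,0,0,-0.06,0.9,0,0.6])

```text
t: 25.58
eef_pos: [0.5768, -0.0301, 0.1986]
ee_rot: [3.141, 0.003, -0.133]
force: [1.0, 0.3, -0.9]
width: 0.0527
gripper_force: 0.0
```

Emit:
arm_command(series=[0,0,0,-0.03,0.45,0,0.6,0,0,0,-0.06,0.9,0,0.6])

```text
t: 25.82
eef_pos: [0.5587, -0.119, 0.1988]
ee_rot: [3.141, 0.002, -0.134]
force: [1.5, 0.5, 0.9]
width: 0.0528
gripper_force: 0.0
```

Emit:
arm_command(series=[0,0,0,-0.03,0.45,0,0.6,0,0,0,-0.06,0.9,0,0.6])

```text
t: 26.08
eef_pos: [0.5408, -0.2074, 0.1988]
ee_rot: [3.142, 0.002, -0.134]
force: [0.8, 0.4, 0.4]
width: 0.0525
gripper_force: 0.0
```

Emit:
arm_command(series=[0,0,0,-0.03,0.45,0,0.6,0,0,0,-0.06,0.9,0,0.6])

```text
t: 26.32
eef_pos: [0.5228, -0.2957, 0.1987]
ee_rot: [-3.141, 0.002, -0.134]
force: [-0.1, -0.5, -0.1]
width: 0.0528
gripper_force: 0.0
```

Emit:
arm_command(series=[0,0,-0.11,-0.03,0.45,0,0.6,0,0,-0.21,-0.06,0.9,0,0.6,0,0,-0.21,-0.06,0.9,0.04,0.6,0,0,-0.21,-0.06,0.9,0.04,0.6])

```text
t: 26.82
eef_pos: [0.5051, -0.3825, 0.1944]
ee_rot: [-3.14, 0.002, 0.194]
force: [-0.9, 0.2, 0.1]
width: 0.0526
gripper_force: 0.0
```

```bash
python3 -c "
from h import *
move([.5097,-.3831,.0955],.1955)"
```

```text
shift [0.046 0.016 0.989] turn [-0.001  0.002 -0.001] from [ 0.5051 -0.3825  0.1944] [-3.1397e+00  2.4000e-03  1.9370e-01] t 26.825
```

Emit:
arm_command(series=[0,0,0,0.04,0.01,0.4,0.5,0,0,0,0.05,0.02,0.8,0.5,0,0,0,0.05,0.02,0.98,0.5,0,0,0,0.05,0.02,0.98,0.5])

```text
t: 27.32
eef_pos: [0.511, -0.3829, 0.0973]
ee_rot: [-3.14, 0.002, 0.197]
force: [-0.1, 0.5, 2.1]
width: 0.0439
gripper_force: 0.0
```

Emit:
arm_command(series=[0,0,0,0,0,0,0,0,0,0,0,0,0,0,0,0,0,0,0,0,0,0,0,0,0,0,0,0,0,0,0,0,0,0,0,0,0,0,0,0,0,0], force=35)

```text
t: 28.08
eef_pos: [0.5116, -0.3837, 0.0986]
ee_rot: [3.142, -0.0, 0.196]
force: [0.2, 4.2, 3.3]
width: 0.0117
gripper_force: 35.0
```

Emit:
arm_command(series=[0,0,0,0,0,0.04,0,0,0,0,0,0,0.08,0,0,0,0,0,0,0.09,0,0,0,0,0,0,0.09,0])

```text
t: 28.58
eef_pos: [0.5118, -0.3838, 0.0918]
ee_rot: [3.14, -0.001, 0.197]
force: [-4.9, 9.3, 23.3]
width: 0.0118
gripper_force: 35.1
```

Emit:
arm_command(series=[0,0,0.06,0,0,0,0,0,0,0.15,0,0.002,0,0,0,0,0.24,0,0.004,0,0,0,0,0.33,0,0.007,0,0,0,0,0.42,-0.005,0.01,0,0,0,0,0.51,-0.01,0.013,0,0,0,0,0.6,-0.01,0.015,0,0,0,0,0.665,-0.01,0.017,0,0])

```text
t: 29.58
eef_pos: [0.5109, -0.3861, 0.0917]
ee_rot: [3.141, -0.002, -0.851]
force: [-5.7, 7.1, 21.8]
width: 0.0116
gripper_force: 35.0
```

Emit:
arm_command(series=[0,0,0,0,0,0,0,0,0,0,0,0,0,0])

```text
t: 29.82
eef_pos: [0.5109, -0.3861, 0.0918]
ee_rot: [3.141, -0.002, -0.848]
force: [-6.6, 7.1, 21.7]
width: 0.0119
gripper_force: 35.0
```

```bash
python3 -c "
from h import *
s=arm.get_state();print(s['moment'],s['force'],s['ee_rot'])"
```

```text
[2.71726311 2.18839561 0.01900605] [-6.60094083  7.14521003 21.66451548] [ 3.14128909e+00 -1.65143865e-03 -8.47530525e-01]
```

Emit:
arm_command(series=[0,0,0,0,0,-0.04,0,0,0,0,0,0,-0.07,0,0,0,0,0,0,-0.09,0,0,0,0,0,0,-0.09,0])

```text
t: 30.32
eef_pos: [0.5107, -0.3859, 0.0982]
ee_rot: [3.141, -0.0, -0.848]
force: [-1.5, 1.2, 3.2]
width: 0.0116
gripper_force: 35.0
```

Emit:
arm_command(series=[0,0,0,0,0,0,0.6,0,0,0,0,0,0,0.6,0,0,0,0,0,0,0.6,0,0,0,0,0,-0.3,0.6,0,0,0,0,0,-0.8,0.6,0,0,0,0,0,-1,0.6])

```text
t: 31.08
eef_pos: [0.5119, -0.3864, 0.2015]
ee_rot: [-3.14, -0.004, -0.848]
force: [0.1, -0.4, -0.5]
width: 0.0525
gripper_force: 0.0
```

Emit:
arm_command(series=[0,0,0,-0.5,0,-0.4,0.6,0,0,0,-0.9,0,-0.9,0.6,0,0,0,-0.9,0,-0.9,0.6])

```text
t: 31.45
eef_pos: [0.4515, -0.3177, 0.2933]
ee_rot: [-3.138, -0.007, -0.847]
force: [0.6, -1.0, 0.1]
width: 0.0526
gripper_force: 0.0
```

Run:
```python
from h import *
print(arm.get_state()["t"],arm.get_state()["force"])
c,im=snap("wrist","w10"); c2,im2=snap("top","t10"); c3,i3=snap("scene","s10")
u,v=proj(c,[[.5097,-.3831,.08]])[0].astype(int); print(u,v)
x=max(u-60,0);y=max(v-50,0); A=cv2.resize(im[y:y+100,x:x+133],(399,300),interpolation=cv2.INTER_CUBIC)
B=cv2.resize(i3[160:260,200:333],(399,300)); C=cv2.resize(i3[150:270,340:580],(399,200)); D=cv2.resize(im2[120:220,140:340],(399,200))
cv2.imwrite("pics/fin.png",np.vstack([np.hstack([A,B]),np.hstack([C,D])]))
```

```text
31.45 [ 0.60592176 -0.99660403  0.10661745]
325 104
```

View pics/fin.png

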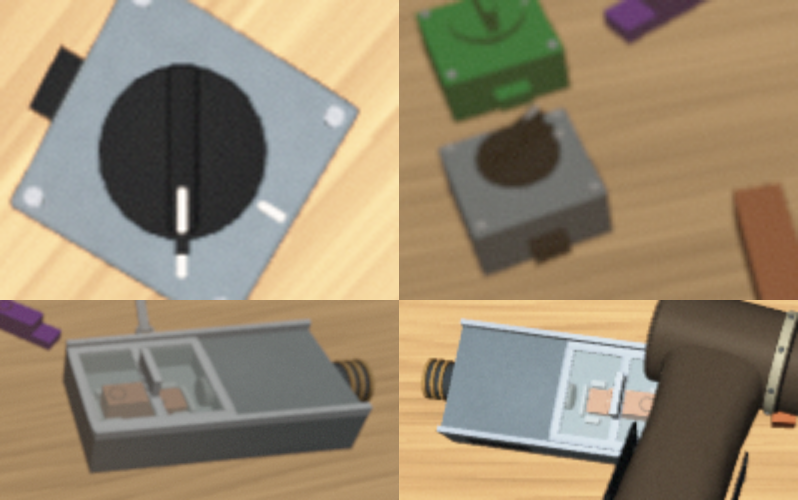

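The pointer at (182,210) stands exactly at the second mark (182,265), and the guard is shut over the seated block. The selector came up with the fingers to its starting height.

```bash
python3 -c "
from station import arm
print(arm.job_done())"
```

```text
the job is handed in; nothing more can be done
None
```

The job is handed in at about 31 s; no verdict came back. The block lies flat in the cradle with its notch towards the wheel, the guard is pushed against its stop, and the selector points at the second mark; that it sprang up was judged from the arm's height and force readings only.

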